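Slide the top well plate onto the inspection stage

TASK

Slide the uppermost well plate off the stack and across onto the inspection stage beside it, without lifting it, until it lies between the guide rails fully home against the end stop; leave the two plates under it where they are. Then swing the keeper arm over the plate all the way to its closed stop and leave everything at rest, with the pen and the vial beside the fixture not knocked.

Things in the scene. Friction and masses are not known exactly. Their poses are not given: they have to be found in the camera images.
- fixture: Aluminium bench fixture, base 96 x 248 x 8 mm, fixed; origin on the worktop, z up. +y = slide direction, from the stack bay (centre y = -55 mm) over a 10 mm gap to the raised grey stage (y = 1 to 113 mm, deck top 34.5 mm up). On the deck: two guide rails 3 mm high, inner faces at x = -34 and +34 mm, flared at the mouth; end stop with its face at y = 104 mm, top 47.5 mm up.
- stage_home (a point): Point on the fixture, 58 mm along its +y, 41.5 mm up: where the centre of the top plate is when the plate is fully home on the stage. Axes as the fixture's.
- plate_top_c (a point): Centre (half-way up) of the top plate: loose white ceramic plate with six wells, 60 mm (its x) x 92 mm (its y, about along the slide) x 14 mm, about 0.13 kg. Can be pinched across its 60 mm or pushed on its end. Its underside starts 36 mm above the worktop, 1.5 mm above the deck. It travels about 113 mm.
- plate_mid_c (a point): Centre of the middle plate, same kind and size, loose, directly under the top plate; may be a few mm and a few degrees out of line with it. Must stay.
- plate_low_c (a point): Centre of the lowest plate, same kind and size, loose, on the base plate. Must stay.
- keeper (a joint): Angle of the flat steel keeper arm, which turns level about a post behind the end stop: 0 = closed, at its stop, pointing along the fixture's -y over the stage; 1.3 to 1.9 at the start = swung aside to the fixture's +x side. Stiff, stays where left (about 1 N at the knob turns it). Underside of the arm 51.5 mm above the worktop (3 mm over the plate), top 56.5 mm.
- keeper_knob (a point): Middle of the round black knob standing on the free end of the keeper arm: stem 15 mm, head 18 mm in diameter, from 56 to 81.5 mm above the worktop; this point is 69.5 mm above the worktop and 50 mm from the hinge axis. The knob does not turn on the arm: push it, or hold it loosely, or turn the grip with the arm.
- keeper_hinge (a point): Point on the keeper's upright hinge axis, at the height of the knob's middle. On the fixture it lies at x = 0, y = 122 mm.
- vial_near: Small brown glass vial, 22 mm in diameter, 48 mm high, standing beside the stack on the fixture's +x side; origin at its foot. Bystander.
- blue_pen: Pen 126 mm long, lying on the worktop on the fixture's -x side. Bystander.

How it is judged (in metres and radians):
On the way, in this order (a step that is already met when the one before it is completed fails the run):
1. the top plate lies fully home on the stage, the keeper arm still aside (x of plate_top_c in the frame of stage_home between -0.007 and 0.007 m and y of plate_top_c in the frame of stage_home between -0.005 and 0.004 m and z of plate_top_c in the frame of stage_home between -0.003 and 0.003 m and angle between the y axis of plate_top_c and the y axis of stage_home, either way round below 0.12 rad and angle between plate_top_c's own z axis and vertical below 0.06 rad and value of joint keeper above 0.6 rad), for 0.2 s.
2. the keeper arm is swung over the plate to its closed stop (value of joint keeper below 0.1 rad), for 0.2 s.
At the end, for the whole second after the job is handed in: The top plate rests flat on the stage deck, its centre within 7 mm across the slide of the home point and no more than 5 mm short of it, within 0.12 rad of square; the keeper arm is within 0.1 rad of closed; the other two plates are within 8 mm of where they began; all at rest (x of plate_top_c in the frame of stage_home between -0.007 and 0.007 m and y of plate_top_c in the frame of stage_home between -0.005 and 0.004 m and z of plate_top_c in the frame of stage_home between -0.003 and 0.003 m and angle between the y axis of plate_top_c and the y axis of stage_home, either way round below 0.12 rad and angle between plate_top_c's own z axis and vertical below 0.06 rad and distance of each of plate_mid_c, plate_low_c from where it was at the start of the episode below 0.008 m and value of joint keeper below 0.1 rad and linear speed of each of plate_top, plate_mid below 0.02 m/s); the robot touches nothing.
It fails at once if the top plate is lifted more than 8 mm above where it lay on the stack, or tipped by more than 0.25 rad (height (world z) of plate_top_c above 0.051 m or angle between plate_top_c's own z axis and vertical above 0.25 rad).
It fails at once if a lower plate is dragged more than 8 mm (distance of any of plate_mid_c, plate_low_c from where it was at the start of the episode above 0.008 m).
It fails at once if the pen or the vial is knocked (moved more than 30 mm) or the vial is tipped over (distance of any of vial_near, blue_pen from where it was at the start of the episode above 0.03 m or angle between vial_near's own z axis and vertical above 0.5 rad).
It also fails if it takes over 48 s, if anything falls off the work surface, if the arm or the gripper's body presses on something with over 40 N, if the wrist force passes 120 N, or if a joint passes its speed limit or range.

ROBOT

A 6-joint arm with a two-finger parallel gripper is mounted at the origin on a cart in front of the work surface, level with it; the furniture and walls round the work are solid. World frame = base frame: x ahead of the robot, y to its left, z up, the work surface at z = 0. Lengths are in mm, angles in rad, forces in N, time in s.
With the tool pointing down it reaches from about 400 to 925 mm from the base axis. Payload 3.4 kg.
Tool frame: the origin (TCP) lies between the finger pads; the fingertips stand manip.nose_length ahead of it and the grasp point (between the pads) lies 6 mm ahead of it (manip.nose_length is the distance from the TCP to the fingertips, in mm); z points along the fingers, y is the direction in which the jaws open and shut (so a half turn about z gives the same grasp; the last joint's range is limited). The gripper opens to 85 mm and grips with 20 to 120 N. Pads are 22 mm wide; open, the fingers measure 114 mm over their backs; the gripper's body (76 mm by 85 mm) begins 54 mm behind the grasp point. The pads swing forward as they close: fully open they stand 13 mm farther back than shut.
Start: joints at [1.04, 0.307, 1.506, -0, 1.328, -0.073], TCP at [253.643, 516.039, 256.305] pointing down, gripper open.
Joint ranges: [-3.12, 3.12], [-1.05, 2.28], [0.14, 2.33], [-1.42, 4.57], [0.1, 2.73], [-2.68, 2.68]. Speed limits (rad/s): [2.57, 2.57, 3.14, 3.14, 3.14, 3.14].

INTERFACE

Orientations are given as a rotation vector (axis times angle).
In Python, from cell import manip, capture, calibration, ticket gives the robot as it stands.
- The arm moves only by the shell command python3 -m handwheel 'ROWS'. ROWS is JSON, one flat list of numbers, 7 for each row, row after row: the closure, from -1 (fully open) to 1 (shut), so that 0 is half open, then the shift along the tool's x, y, z in m, then the turn, a rotation vector about the tool's x, y, z in rad. A call has 1 to 20 rows; each row shifts and turns the pose as measured when the row begins, along the tool's axes as they then stand; what a row does not reach is not made up. A row lasts 1/12 s, in which the tool goes at most 41.7 mm and 7.16 degrees, less where a joint would pass 70% of its speed; a pose out of reach is approached as far as the arm can. A call with a gripper value outside its range is refused whole. The fingers move at their own pace and stop on an object; the grip force is fixed at half the most. Time passes only in rows, so rows that do not move let the fingers close. It gives the time, the measured TCP pose, the force and the opening at its end, in the units of the state.
- manip.state(): the state, without advancing time (a new reading comes with each control period).
- capture(name): name is "side" or "top"; returns the picture (384x512x3 uint8, red, green, blue); there is no depth.
- calibration(name): a dict with "intrinsics" (3x3 intrinsics, pixels), "D" ([k1, k2, p1, p2, k3] as OpenCV has them; the pictures are not rectified), "T" (4x4, takes a point from camera to world coordinates). Camera axes: x right, y down, z forward; pixel columns grow to the right and rows downward; lengths in mm; the calibration is good to about 2 mm. A picture is of the moment at which its call begins. calibration takes no time and is no camera call.
- ticket.close_job(): hands the job in, once; it reports no verdict.
The state is a dict: "clock": time; "joints": joint angles; "joint_vel": joint speeds; "effort": joint torques, N m; "ee_pos": TCP position; "ee_rot": TCP orientation; "contact_force": force on the tool from outside, world axes, zero at the start; "wrist_torque": the same for the moment, N m; "grip_width": finger opening in mm.
Only numpy, scipy, OpenCV 4.12 (cv2) and the standard library are available. Lean on these libraries where they do the work, as an engineer would, in place of code of your own. Each camera call takes 0.05 s, during which the arm holds its last target. There are 200 camera calls.

## Working session

There is one attempt and no reset: what is moved stays moved. The work goes in short steps, Python scripts to look and compute and a shell command to move; the robot and the scene stay as the last step left them, time stands still between calls to the robot, and variables do not carry over. Pictures are saved under pics/ and viewed, about 8 in all and at most 12, crops included, and the job is handed in when it is done.

```bash
mkdir -p pics
python3 - <<'E'
from cell import manip,capture,calibration
import cv2,numpy as np
print(manip.state(), manip.nose_length)
for n in("top","side"):
    c=calibration(n);print(n,c)
    cv2.imwrite(f"pics/{n}0.png",cv2.resize(capture(n)[:,:,::-1],(800,600),interpolation=cv2.INTER_CUBIC))
E
```

```text
{'clock': 0.0, 'joints': array([ 1.04053338e+00,  3.07591276e-01,  1.50767048e+00,  1.33892805e-05,
        1.32838596e+00, -7.34954907e-02]), 'joint_vel': array([ 0.00140503,  0.00176308,  0.0005115 ,  0.00111061, -0.00020249,
        0.00100955]), 'effort': array([-2.00304567e-03, -4.57554781e+01, -2.51910675e+01, -1.47887658e-05,
        1.31352883e-02,  1.54685250e-05]), 'ee_pos': array([253.29476336, 515.49200321, 255.37160736]), 'ee_rot': array([-0.71113107, -3.05940696,  0.00307544]), 'contact_force': array([-0.55498804, -0.28117288, -0.42099856]), 'wrist_torque': array([-0.00017487,  0.0223829 ,  0.03010639]), 'grip_width': 85.30687443120686} 25.0
top {'intrinsics': array([[470.99688114,   0.        , 258.84904488],
       [  0.        , 470.99688114, 194.07177158],
       [  0.        ,   0.        ,   1.        ]]), 'D': array([-0.17011442,  0.        ,  0.        ,  0.        ,  0.        ]), 'T': array([[ 1.76100220e-04, -9.93693374e-01,  1.12131383e-01,
         3.64969135e+02],
       [-9.99812670e-01, -2.34519621e-03, -1.92126293e-02,
        -2.53237254e+02],
       [ 1.93544325e-02, -1.12106995e-01, -9.93507638e-01,
         9.36207716e+02],
       [ 0.00000000e+00,  0.00000000e+00,  0.00000000e+00,
         1.00000000e+00]])}
side {'intrinsics': array([[462.06939138,   0.        , 255.49819142],
       [  0.        , 462.06939138, 188.13778808],
       [  0.        ,   0.        ,   1.        ]]), 'D': array([0.02698446, 0.        , 0.        , 0.        , 0.        ]), 'T': array([[ 9.17974137e-01, -1.63011187e-01,  3.61594851e-01,
         1.29798792e+02],
       [-3.96457911e-01, -3.49456399e-01,  8.48941311e-01,
        -9.94633957e+02],
       [-1.20252964e-02, -9.22663307e-01, -3.85419011e-01,
         3.96874475e+02],
       [ 0.00000000e+00,  0.00000000e+00,  0.00000000e+00,
         1.00000000e+00]])}
```

View pics/top0.png

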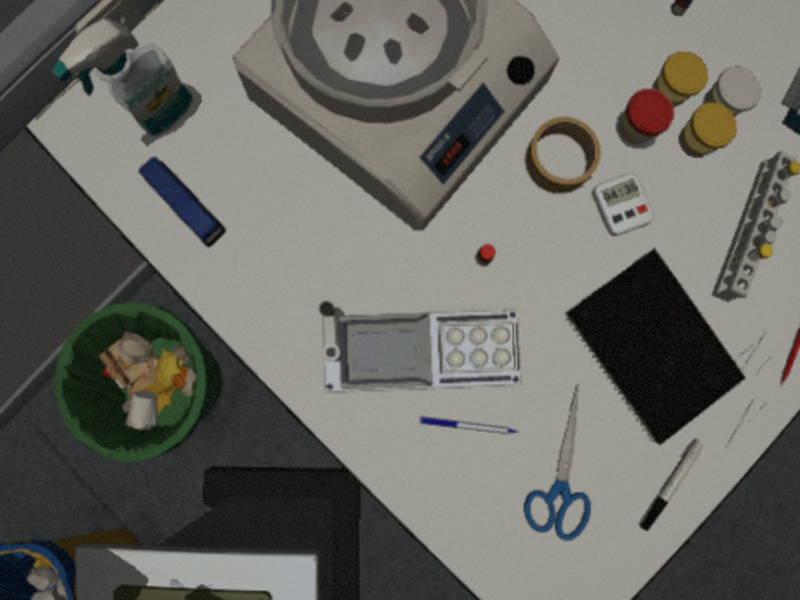

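View pics/side0.png

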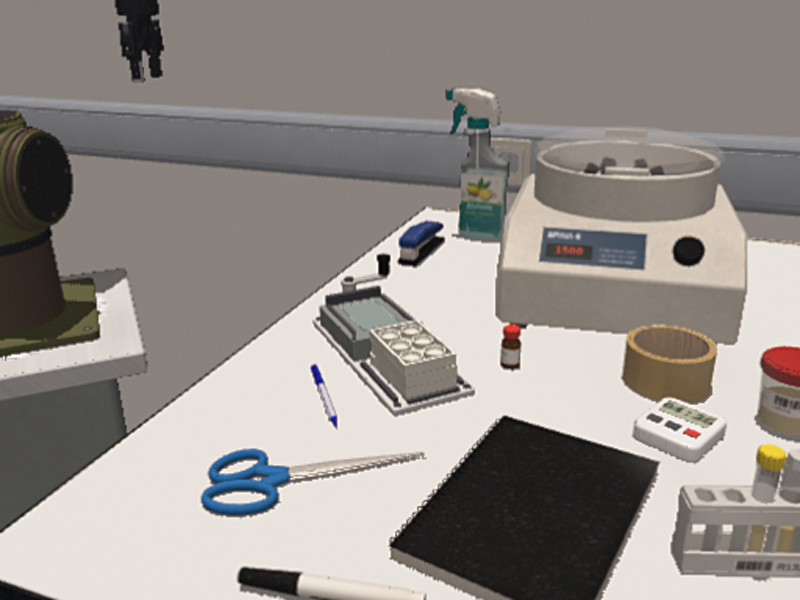

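The top view shows the fixture at about (325-520, 305-390), with the slide running left, which is world +y. The keeper knob is at (327,308), the hinge near (330,352), the vial at (487,253) and the pen at (420-517, 420-432). Next I'll take an enlarged crop.

Run:
```python
from cell import capture
import cv2
a=capture("top");cv2.imwrite("pics/t_raw.png",a[:,:,::-1])
cv2.imwrite("pics/t1.png",cv2.resize(a[185:285,200:340,::-1],None,fx=5.7,fy=5.7,interpolation=cv2.INTER_CUBIC))
```

```text
(no output)
```

View pics/t1.png

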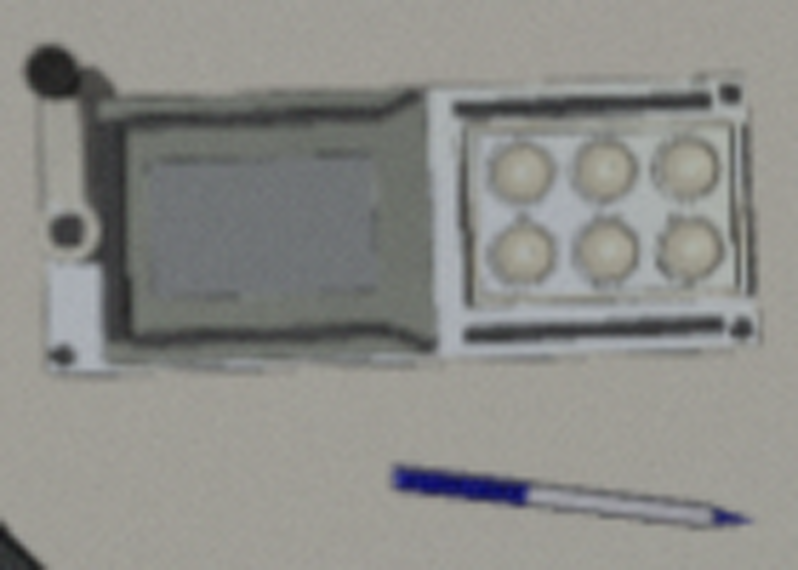

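The crop shows the well centres at (521,172), (605,168), (686,166), (525,251), (606,250) and (692,248). The base corner holes are at (730,95), (740,328) and (62,355), the hinge at (68,231) and the knob at (52,70).

```bash
cat > h.py <<'E'
import cv2,numpy as np
from cell import calibration
def unproj(pts,z,n="top"):
    c=calibration(n);K,D,T=c["intrinsics"],c["D"],np.array(c["T"])
    p=cv2.undistortPoints(np.array(pts,float).reshape(-1,1,2),K,D)[:,0]
    d=np.c_[p,np.ones(len(p))]@T[:3,:3].T;o=T[:3,3]
    return o+d*((z-o[2])/d[:,2])[:,None]
def proj(P,n="top"):
    c=calibration(n);W=np.linalg.inv(np.array(c["T"]))
    return cv2.projectPoints(np.array(P,float).reshape(-1,1,3),cv2.Rodrigues(W[:3,:3])[0],W[:3,3],c["intrinsics"],c["D"])[0][:,0]
def crop(pts,x0=200,y0=185,f=5.7):return (np.array(pts,float)+.5)/f-.5+[x0,y0]
E
python3 - <<'E'
from h import *
np.set_printoptions(precision=1,suppress=True)
w=unproj(crop([(521,172),(605,168),(686,166),(525,251),(606,250),(692,248)]),50);print("wells",w[:,:2],w.mean(0))
x=np.r_[w[0]-w[2],w[3]-w[5]].reshape(2,3).sum(0);print("plate yaw of y",np.degrees(np.arctan2(-x[0],x[1])))
print("holes",unproj(crop([(730,95),(740,328),(62,355)]),8)[:,:2])
print("base corners BR,BL",unproj(crop([(758,342),(48,374)]),8)[:,:2])
print("deck TL,TR,BR,BL",unproj(crop([(100,100),(428,90),(437,352),(105,358)]),34.5)[:,:2])
print("plate corners",unproj(crop([(468,124),(735,118),(741,295),(470,308)]),50)[:,:2])
print("stopface",unproj(crop([(128,120),(128,340)]),36)[:,:2])
print("hinge",unproj(crop([(68,231)]),58)[:,:2],"knob",unproj(crop([(52,70)]),81.5)[:,:2])
print("vial",unproj(np.array([[487,253]])/1.5625,48),"pen",unproj(crop([(395,478),(750,520)]),4)[:,:2])
E
```

```text
wells [[ 425.8 -331.1]
 [ 427.1 -359.1]
 [ 427.8 -386.2]
 [ 399.6 -332.3]
 [ 399.9 -359.2]
 [ 400.5 -387.9]] [ 413.5 -359.3   50. ]
plate yaw of y 1.5035471572659727
holes [[ 455.6 -408.4]
 [ 374.4 -410.8]
 [ 365.2 -176.2]]
base corners BR,BL [[ 369.5 -417.1]
 [ 358.7 -171.4]]
deck TL,TR,BR,BL [[ 451.  -190.5]
 [ 454.6 -301.2]
 [ 366.4 -303.9]
 [ 364.3 -192.8]]
plate corners [[ 441.7 -313.6]
 [ 443.8 -402.9]
 [ 384.9 -404.1]
 [ 380.8 -314. ]]
stopface [[ 444.1 -200.1]
 [ 370.3 -200.6]]
hinge [[ 405.7 -182. ]] knob [[ 456.1 -178.2]]
vial [[ 527.7 -372.    48. ]] pen [[ 323.  -291. ]
 [ 307.8 -414.3]]
```

The fixture origin is about (411, -304) with yaw about +2.2°. The plate centre is at (413.5, -359.3). I plan to push the plate's rear end with both half-open fingertips, jaws across the slide. First I turn the tool to the fixture yaw.

```bash
python3 -m handwheel '[0,0,0,0,0,0,0.12, 0,0,0,0,0,0,0.12, 0,0,0,0,0,0,0.12, 0,0,0,0,0,0,0.12, 0,0,0,0,0,0,0.12, 0,0,0,0,0,0,0.12, 0,0,0,0,0,0,0.12, 0,0,0,0,0,0,0.12, 0,0,0,0,0,0,0.12, 0,0,0,0,0,0,0]'
cat > g.py <<'E'
# tool-axis move needed to a fixture-frame target: python3 g.py fx fy z  (mm)
import sys
from h import *
from cell import manip
from scipy.spatial.transform import Rotation as R
s=manip.state();M=R.from_rotvec(s["ee_rot"]).as_matrix();p=np.array(s["ee_pos"])
O=np.array([411,-304,0.]);F=R.from_euler("z",2.2,degrees=True).as_matrix()
np.set_printoptions(precision=3,suppress=True)
print("clock",s["clock"],"pos",p,"fix",F.T@(p-O),"toolx in fix",F.T@M[:,0],"tooly",F.T@M[:,1],"toolz",F.T@M[:,2])
print("j",s["joints"],"F",F.T@s["contact_force"],"w",s["grip_width"],"nose",manip.nose_length)
t=np.array([float(a) for a in sys.argv[1:4]])
if len(t): print("move tool m",M.T@(O+F@t-p)/1000)
E
python3 g.py 90 400 250; python3 g.py 0 -122 200|tail -1
```

```text
clock: 0.98
ee_pos: [251.9, 513.0, 251.3]
ee_rot: [2.232, 2.207, -0.016]
contact_force: [-0.2, -0.4, -0.1]
grip_width: 42.8
clock 0.9833 pos [251.88  513.047 251.341] fix [-127.638  822.553  251.341] toolx in fix [ 0.05   0.999 -0.009] tooly [ 0.999 -0.05  -0.005] toolz [-0.006 -0.009 -1.   ]
j [ 1.041  0.311  1.513 -0.     1.328  1.052] F [-0.261 -0.343 -0.074] w 42.84624055828165 nose 25.0
move tool m [-0.411  0.238  0.004]
move tool m [-0.937  0.175  0.059]
```

```bash
python3 -m handwheel '[0,-0.038,0.022,0,0,0,-0.05, 0,-0.038,0.022,0,0,0,0, 0,-0.038,0.022,0,0,0,0, 0,-0.038,0.022,0,0,0,0, 0,-0.038,0.022,0,0,0,0, 0,-0.038,0.022,0,0,0,0, 0,-0.038,0.022,0,0,0,0, 0,-0.038,0.022,0,0,0,0, 0,-0.038,0.022,0,0,0,0, 0,-0.038,0.022,0,0,0,0, 0,-0.038,0.022,0,0,0,0]'
python3 g.py 0 -122 200
```

```text
clock: 1.9
ee_pos: [503.6, 131.5, 250.2]
ee_rot: [-2.107, -2.327, 0.013]
contact_force: [0.2, 0.7, 0.9]
grip_width: 42.6
clock 1.9 pos [503.591 131.516 250.183] fix [109.242 431.64  250.183] toolx in fix [-0.061  0.998 -0.004] tooly [ 0.998  0.061 -0.008] toolz [-0.008 -0.005 -1.   ]
j [ 0.177  0.24   1.621 -0.004  1.289  0.078] F [0.237 0.656 0.93 ] w 42.581154064649866 nose 25.0
move tool m [-0.546 -0.142  0.054]
```

```bash
python3 -m handwheel '[0,-0.037,-0.008,0,0,0,0.06, 0,-0.037,-0.008,0,0,0,0, 0,-0.037,-0.008,0,0,0,0, 0,-0.037,-0.008,0,0,0,0, 0,-0.037,-0.008,0,0,0,0, 0,-0.037,-0.008,0,0,0,0, 0,-0.037,-0.008,0,0,0,0, 0,-0.037,-0.008,0,0,0,0, 0,-0.037,-0.008,0,0,0,0, 0,-0.037,-0.008,0,0,0,0, 0,-0.037,-0.008,0,0,0,0, 0,-0.037,-0.008,0,0,0,0, 0,-0.037,-0.008,0,0,0,0, 0,-0.037,-0.008,0,0,0,0, 0,0,0,0,0,0,0]'
python3 g.py 0 -124 90
```

```text
clock: 3.15
ee_pos: [423.8, -425.5, 251.2]
ee_rot: [2.119, 2.313, -0.011]
contact_force: [1.3, -0.1, 0.0]
grip_width: 42.7
clock 3.15 pos [ 423.843 -425.545  251.178] fix [   8.168 -121.949  251.178] toolx in fix [-0.049  0.999 -0.008] tooly [ 0.999  0.049 -0.002] toolz [-0.001 -0.008 -1.   ]
j [-0.854  0.343  1.463 -0.006  1.329 -0.94 ] F [ 1.333 -0.184  0.027] w 42.69541718554978 nose 25.0
move tool m [-0.    -0.008  0.161]
```

```bash
python3 -m handwheel '[0,0,-0.008,0.027,0,0,0.05, 0,0,0,0.027,0,0,0, 0,0,0,0.027,0,0,0, 0,0,0,0.027,0,0,0, 0,0,0,0.027,0,0,0, 0,0,0,0.02,0,0,0, 0,0,0,0,0,0,0]'
python3 g.py 0 -124 64
```

```text
clock: 3.73
ee_pos: [415.8, -434.9, 91.9]
ee_rot: [2.155, 2.268, -0.012]
contact_force: [-0.2, 1.4, -0.1]
grip_width: 42.8
clock 3.7333 pos [ 415.844 -434.856   91.903] fix [  -0.183 -130.946   91.903] toolx in fix [-0.013  1.    -0.015] tooly [1.    0.013 0.003] toolz [ 0.004 -0.015 -1.   ]
j [-0.874  0.499  1.659 -0.008  0.969 -0.922] F [-0.132  1.398 -0.117] w 42.78087635087053 nose 25.0
move tool m [0.007 0.    0.028]
```

```bash
python3 -m handwheel '[0,0.002,0,0.012,0,0.012,0.012, 0,0.002,0,0.012,0,0,0, 0,0,0,0.004,0,0,0, 0,0,0,0,0,0,0]'
python3 g.py 0 -122 64
python3 - <<'E'
from h import *
from cell import capture
for n in("top","side"):
    a=capture(n)[:,:,::-1]
    b=a[195:285,190:330] if n=="side" else a[185:285,250:390]
    cv2.imwrite(f"pics/p1{n}.png",cv2.resize(b,None,fx=5.7,fy=5.7,interpolation=cv2.INTER_CUBIC))
E
```

```text
clock: 4.07
ee_pos: [416.7, -431.0, 63.3]
ee_rot: [2.169, 2.267, 0.003]
contact_force: [1.2, -0.9, -0.5]
grip_width: 42.6
clock 4.0667 pos [ 416.706 -431.019   63.266] fix [   0.825 -127.144   63.266] toolx in fix [-0.006  1.    -0.002] tooly [1.    0.006 0.004] toolz [ 0.004 -0.001 -1.   ]
j [-0.874  0.536  1.682  0.003  0.919 -0.92 ] F [ 1.119 -0.911 -0.504] w 42.64000962962356 nose 25.0
move tool m [ 0.005 -0.001 -0.001]
```

View pics/p1side.png

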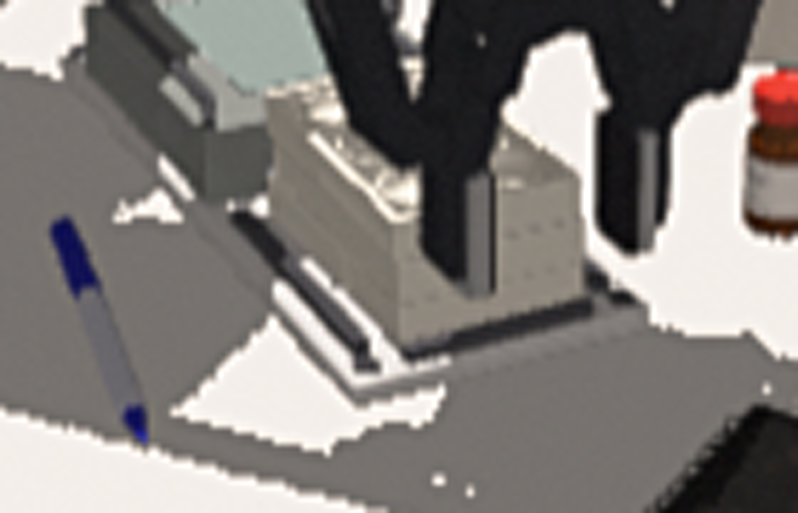

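The side view shows the fingertips behind the stack's rear face, with tips at crop (482,293) and (648,252). I'll check their height by projection.

Run:
```python
from h import *
np.set_printoptions(precision=1,suppress=True)
for z in(36,40,44):
  # inner-pad edges at rear (camera) side, and at front
  P=[(416.7-21,-431-11,z),(416.7+21,-431-11,z),(416.7-21,-431+11,z),(416.7+21,-431+11,z)]
  print(z,((proj(P,"side")-[190,195])+.5)*5.7)
# plate rear lower & upper edge corners
P=[(415.1+s*30,-405.3+s*1,z) for s in(-1,1) for z in(36,50)]
print(((proj(P,"side")-[190,195])+.5)*5.7)
```

```text
36 [[485.9 324.8]
 [624.8 292.1]
 [451.3 287.4]
 [587.4 256.3]]
40 [[486.  311.7]
 [625.2 279.2]
 [451.3 274.6]
 [587.6 243.7]]
44 [[486.  298.6]
 [625.5 266.3]
 [451.3 261.7]
 [587.9 231.1]]
[[395.8 272.9]
 [395.4 228.2]
 [584.9 226.7]
 [585.8 183.1]]
```

View pics/p1top.png

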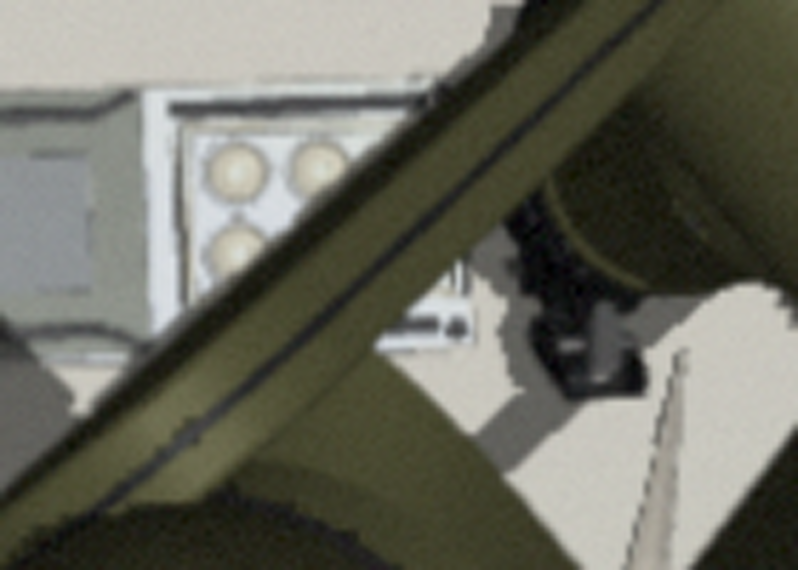

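The projection lands on the plate's rear corners within about 2 mm. The tips look to be at roughly 43-45 mm, so I'll lower 2.5 mm and start pushing.

```bash
python3 -m handwheel '[0,0,-0.001,0.0025,0,0,0, 0,0.004,0,0,0,0,0, 0,0.004,0,0,0,0,0, 0,0.004,0,0,0,0,0, 0,0.004,0,0,0,0,0, 0,0.004,0,0,0,0,0, 0,0.004,0,0,0,0,0]'
python3 g.py 0 1 61
```

```text
clock: 4.75
ee_pos: [417.1, -408.6, 66.0]
ee_rot: [2.161, 2.259, 0.001]
contact_force: [0.2, -0.4, -0.4]
grip_width: 42.6
clock 4.75 pos [ 417.077 -408.56    65.955] fix [   2.059 -104.716   65.955] toolx in fix [-0.006  1.    -0.011] tooly [1.    0.006 0.011] toolz [ 0.011 -0.011 -1.   ]
j [-0.849  0.513  1.725  0.002  0.889 -0.894] F [ 0.221 -0.439 -0.374] w 42.58298868839119 nose 25.0
move tool m [ 0.106 -0.002  0.004]
```

```bash
python3 -m handwheel '[0,-0.003,-0.002,0.002,0.011,0.011,0, 0,0,0,0.002,0,0,0]'; python3 g.py 0 1 61; python3 -m handwheel '[0,0,0,0,0,0,0]'; python3 g.py 0 1 61
```

```text
clock: 4.92
ee_pos: [415.0, -410.3, 62.4]
ee_rot: [-2.169, -2.27, -0.001]
contact_force: [0.6, -1.1, 0.5]
grip_width: 42.7
clock 4.9167 pos [ 415.033 -410.254   62.426] fix [  -0.049 -106.33    62.426] toolx in fix [-0.007  1.     0.001] tooly [ 1.     0.007 -0.001] toolz [-0.001  0.001 -1.   ]
j [-0.852  0.523  1.715  0.     0.905 -0.898] F [ 0.6   -1.153  0.545] w 42.725374882549275 nose 25.0
move tool m [0.107 0.001 0.002]
clock: 5.0
ee_pos: [414.9, -410.0, 62.0]
ee_rot: [-2.168, -2.269, -0.001]
contact_force: [1.0, -0.2, 1.3]
grip_width: 42.2
clock 5.0 pos [ 414.854 -410.028   61.951] fix [  -0.219 -106.098   61.951] toolx in fix [-0.007  1.     0.002] tooly [ 1.     0.007 -0.002] toolz [-0.002  0.002 -1.   ]
j [-0.852  0.524  1.715  0.     0.905 -0.898] F [ 0.97  -0.216  1.334] w 42.18639003439028 nose 25.0
move tool m [0.107 0.001 0.001]
```

```bash
python3 -m handwheel '[0,0.004,0,0.001,0,0,0, 0,0.004,0,0.0005,0,0,0, 0,0.004,0,0.0005,0,0,0, 0,0.004,0,0.0005,0,0,0, 0,0.004,0,0.0005,0,0,0]'; python3 g.py 0 1 61
```

```text
clock: 5.42
ee_pos: [415.3, -392.4, 59.2]
ee_rot: [2.169, 2.268, -0.002]
contact_force: [0.1, -1.9, 0.4]
grip_width: 42.5
clock 5.4167 pos [ 415.306 -392.381   59.242] fix [  0.91  -88.481  59.242] toolx in fix [-0.006  1.    -0.003] tooly [1.    0.006 0.001] toolz [ 0.001 -0.003 -1.   ]
j [-0.83   0.514  1.749 -0.001  0.876 -0.874] F [ 0.006 -1.864  0.41 ] w 42.492296281408485 nose 25.0
move tool m [ 0.089 -0.    -0.002]
```

```bash
python3 -m handwheel '[0,0.004,0,-0.002,0,0,0, 0,0.004,0,0,0,0,0, 0,0.004,0,0,0,0,0, 0,0.004,0,0,0,0,0, 0,0.004,0,0,0,0,0]'; python3 g.py 0 1 61
```

```text
clock: 5.83
ee_pos: [413.5, -368.2, 60.8]
ee_rot: [-2.171, -2.27, 0.001]
contact_force: [0.7, 0.0, 0.1]
grip_width: 42.8
clock 5.8333 pos [ 413.466 -368.249   60.829] fix [ -0.002 -64.297  60.829] toolx in fix [-0.006  1.    -0.   ] tooly [ 1.     0.006 -0.   ] toolz [-0. -0. -1.]
j [-0.804  0.495  1.785 -0.     0.862 -0.848] F [0.732 0.003 0.098] w 42.757848071779996 nose 25.0
move tool m [ 0.065  0.    -0.   ]
```

Run:
```python
from h import *
from cell import capture
a=capture("side")[:,:,::-1]
cv2.imwrite("pics/p2side.png",cv2.resize(a[170:280,190:330],None,fx=5.4,fy=5.4,interpolation=cv2.INTER_CUBIC))
```

```text
(no output)
```

View pics/p2side.png

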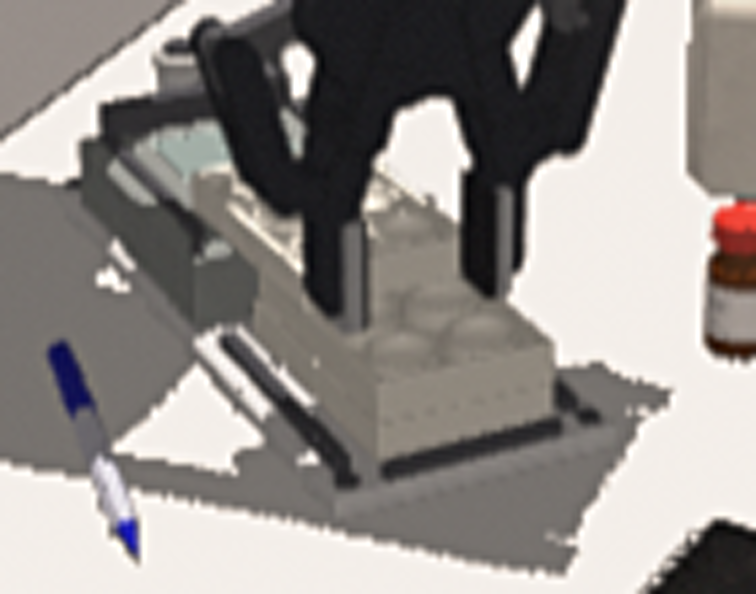

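The top plate has slid about 40 mm onto the stage, the lower two are still in place, and the fingertips are at a good height. I'll continue.

```bash
python3 -m handwheel '[0,0.004,0,0,0,0,0, 0,0.004,0,0,0,0,0, 0,0.004,0,0,0,0,0, 0,0.004,0,0,0,0,0, 0,0.004,0,0,0,0,0]'; python3 g.py 0 1 61
```

```text
clock: 6.3
ee_pos: [412.1, -345.4, 60.6]
ee_rot: [-2.17, -2.269, 0.0]
contact_force: [-0.2, -0.6, 0.1]
grip_width: 42.8
clock 6.3 pos [ 412.089 -345.377   60.567] fix [ -0.5   -41.388  60.567] toolx in fix [-0.006  1.     0.001] tooly [ 1.     0.006 -0.001] toolz [-0.001  0.001 -1.   ]
j [-0.776  0.48   1.82  -0.     0.844 -0.821] F [-0.211 -0.547  0.122] w 42.77614469396737 nose 25.0
move tool m [ 0.042  0.001 -0.   ]
```

```bash
python3 -m handwheel '[0,0.004,0,0,0,0,0, 0,0.004,0,0,0,0,0, 0,0.004,0,0,0,0,0, 0,0.004,0,0,0,0,0, 0,0.003,0,0,0,0,0]'; python3 g.py 0 1 61
```

```text
clock: 6.72
ee_pos: [411.0, -324.0, 60.5]
ee_rot: [-2.17, -2.269, -0.0]
contact_force: [0.4, -0.0, -1.1]
grip_width: 42.6
clock 6.7167 pos [ 410.956 -323.956   60.545] fix [ -0.81  -19.939  60.545] toolx in fix [-0.006  1.     0.002] tooly [ 1.     0.006 -0.001] toolz [-0.001  0.001 -1.   ]
j [-0.748  0.466  1.851  0.     0.827 -0.793] F [ 0.432 -0.026 -1.067] w 42.57213919961175 nose 25.0
move tool m [ 0.021  0.001 -0.   ]
```

```bash
python3 -m handwheel '[0,0.003,0,0,0,0,0, 0,0.003,0,0,0,0,0, 0,0.003,0,0,0,0,0, 0,0.002,0,0,0,0,0, 0,0.001,0,0,0,0,0]'; python3 g.py 0 1 61;  python3 -m handwheel '[0,0.001,0,0,0,0,0, 0,0.001,0,0,0,0,0, 0,0.001,0,0,0,0,0]'; python3 g.py 0 1 61
```

```text
clock: 7.13
ee_pos: [410.4, -310.2, 60.7]
ee_rot: [-2.169, -2.27, 0.0]
contact_force: [0.2, -1.0, -0.3]
grip_width: 42.9
clock 7.1333 pos [ 410.378 -310.218   60.683] fix [-0.861 -6.189 60.683] toolx in fix [-0.007  1.     0.001] tooly [ 1.     0.007 -0.001] toolz [-0.001  0.001 -1.   ]
j [-0.729  0.457  1.87   0.     0.816 -0.775] F [ 0.166 -1.027 -0.269] w 42.94954724935979 nose 25.0
move tool m [ 0.007  0.001 -0.   ]
clock: 7.38
ee_pos: [410.3, -307.0, 60.7]
ee_rot: [-2.17, -2.27, 0.0]
contact_force: [-0.8, -1.0, -0.6]
grip_width: 42.7
clock 7.3833 pos [ 410.322 -307.031   60.697] fix [-0.793 -3.003 60.697] toolx in fix [-0.007  1.     0.001] tooly [ 1.     0.007 -0.001] toolz [-0.001  0.001 -1.   ]
j [-0.725  0.455  1.875 -0.     0.813 -0.77 ] F [-0.795 -0.995 -0.563] w 42.65259975529335 nose 25.0
move tool m [ 0.004  0.001 -0.   ]
```

```bash
for i in 1; do python3 -m handwheel '[0,0.001,0,0,0,0,0, 0,0.001,0,0,0,0,0]'|egrep 'pos|force'; done; python3 -m handwheel '[0,0.001,0,0,0,0,0, 0,0.001,0,0,0,0,0]'|egrep 'pos|force'
python3 - <<'E'
from h import *
from cell import capture
a=capture("top")[:,:,::-1]
cv2.imwrite("pics/p3top.png",cv2.resize(a[185:285,200:340],None,fx=5.7,fy=5.7,interpolation=cv2.INTER_CUBIC))
E
```

```text
ee_pos: [410.3, -305.1, 60.7]
contact_force: [0.9, -0.5, 0.5]
ee_pos: [410.3, -303.1, 60.7]
contact_force: [0.6, -0.3, 0.1]
```

View pics/p3top.png

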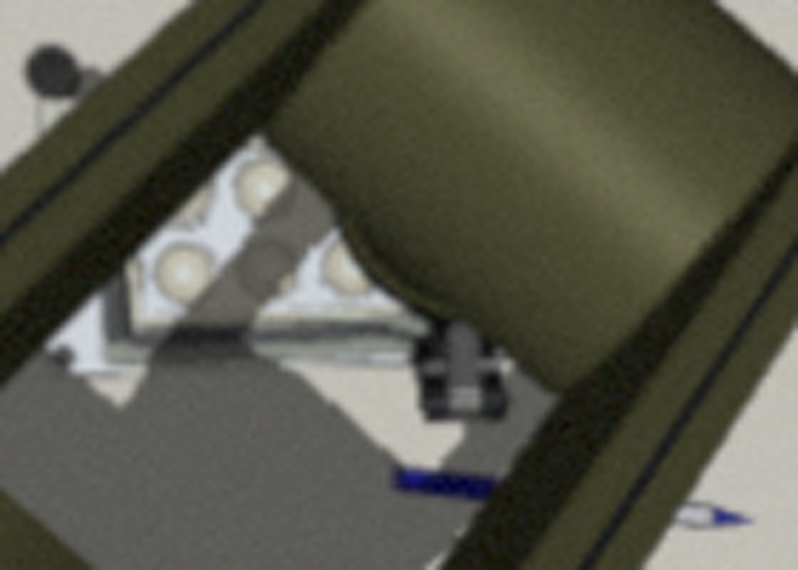

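The plate's front edge, at about crop x 132, is nearly at the stop. I'll keep pushing in 1 mm rows until the force shows contact.

```bash
python3 -m handwheel '[0,0.001,0,0,0,0,0, 0,0.001,0,0,0,0,0]'|egrep 'pos|force';python3 -m handwheel '[0,0.001,0,0,0,0,0, 0,0.001,0,0,0,0,0]'|egrep 'pos|force'
python3 - <<'E'
from h import *
print(unproj(crop([(183,272)]),48.5))
print("expected well if home", np.array([408.8,-246])+np.array([-13.2,28.0]))
E
```

```text
ee_pos: [410.4, -301.8, 60.9]
contact_force: [-1.9, -4.7, 0.1]
ee_pos: [410.6, -301.8, 61.3]
contact_force: [-2.3, -5.0, -1.2]
[[ 392.66587487 -219.32927892   48.5       ]]
expected well if home [ 395.6 -218. ]
```

The plate has stalled at the stop with about 5 N. I'll press it slightly more, then back off, rise and turn the jaws for the knob.

```bash
python3 -m handwheel '[0,0.002,0,0,0,0,0, 0,0.002,0,0,0,0,0]'|egrep 'pos|force'; python3 -m handwheel '[0,-0.006,0,0,0,0,0, 0,-0.008,0,0,0,0,0, 0,-0.008,0,0,0,0,0, 0,0,0,-0.03,0,0,0, 0,0,0,-0.03,0,0,0, 0,0,0,-0.03,0,0,0, 0,0,0,-0.02,0,0,0, 0.3,0,0,0,0,0,-0.12, 0.3,0,0,0,0,0,-0.12, 0.3,0,0,0,0,0,-0.12, 0.3,0,0,0,0,0,-0.12, 0.3,0,0,0,0,0,-0.12, 0.3,0,0,0,0,0,-0.12, 0.3,0,0,0,0,0,-0.12, 0.3,0,0,0,0,0,-0.12]'; python3 g.py
```

```text
ee_pos: [411.0, -301.6, 61.9]
contact_force: [-2.3, -8.5, -0.8]
clock: 9.52
ee_pos: [412.4, -326.2, 177.1]
ee_rot: [0.82, 3.032, 0.003]
contact_force: [-0.4, 0.4, -0.5]
grip_width: 30.0
clock 9.5167 pos [ 412.377 -326.191  177.131] fix [  0.524 -22.228 177.131] toolx in fix [-0.844  0.537 -0.   ] tooly [0.537 0.844 0.002] toolz [ 0.001  0.001 -1.   ]
j [-0.751  0.314  1.719  0.002  1.108 -1.794] F [-0.346  0.435 -0.491] w 30.02228976897585 nose 25.0
```

```bash
python3 -m handwheel '[0.3,0,0,0,0,0,-0.12, 0.3,0,0,0,0,0,-0.12, 0.3,0,0,0,0,0,-0.12, 0.3,0,0,0,0,0,-0.12, 0.3,0,0,0,0,0,-0.12, 0.3,0,0,0,0,0,0]'|tail -1; python3 g.py 50 124 125
python3 - <<'E'
from h import *
from cell import capture
a=capture("side")[:,:,::-1]
cv2.imwrite("pics/p4side.png",cv2.resize(a[165:265,190:330],None,fx=5.7,fy=5.7,interpolation=cv2.INTER_CUBIC))
E
```

```text
grip_width: 29.8
clock 10.0167 pos [ 412.068 -327.03   176.247] fix [  0.183 -23.054 176.247] toolx in fix [-0.998 -0.061 -0.002] tooly [-0.061  0.998  0.008] toolz [ 0.001  0.008 -1.   ]
j [-0.755  0.318  1.716  0.007  1.112 -2.429] F [-0.051  0.209  0.48 ] w 29.80815261758132 nose 25.0
move tool m [-0.059  0.143  0.052]
```

View pics/p4side.png

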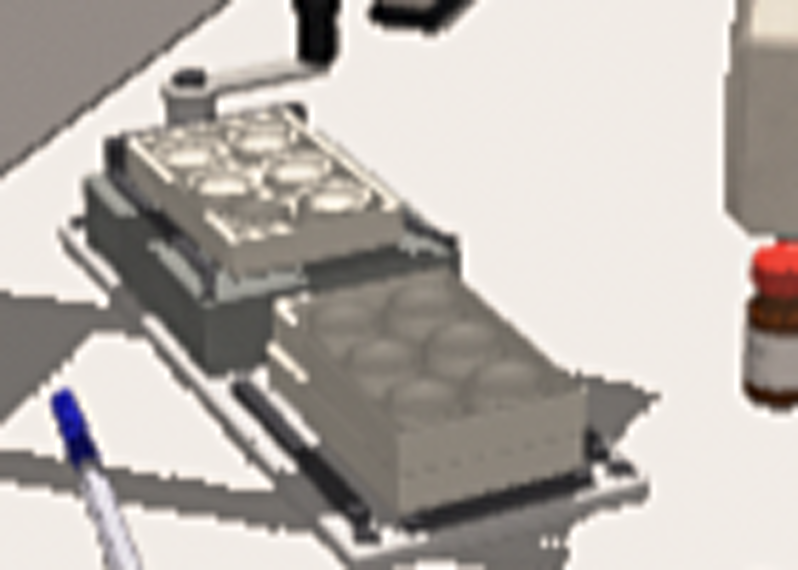

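The side view shows the plate on the stage between the rails against the stop, and the lower plates look undisturbed. Next I move above the knob.

```bash
python3 -m handwheel '[0.3,-0.012,0.029,0.01,0,0,0, 0.3,-0.012,0.029,0.01,0,0,0, 0.3,-0.012,0.029,0.01,0,0,0, 0.3,-0.012,0.029,0.01,0,0,0, 0.3,-0.012,0.028,0.01,0,0,0, 0.3,0,0,0,0,0,0]'|tail -1; python3 g.py 50 124 86
python3 - <<'E'
from h import *
F=cv2.Rodrigues(np.array([0,0,.0384]))[0];O=np.array([411,-304,0.])
P=[O+F@np.array(p) for p in[(-30,12,48.5),(30,12,48.5),(-30,104,48.5),(50,124,69.5),(0,122,60)]]
print(((proj(P,"side")-[190,165])+.5)*5.7)
E
```

```text
grip_width: 30.1
clock 10.5667 pos [ 463.097 -178.394  126.257] fix [ 56.88  123.514 126.257] toolx in fix [-1.    -0.022 -0.006] tooly [-0.022  1.     0.005] toolz [ 0.006  0.005 -1.   ]
j [-0.458  0.34   1.844  0.009  0.955 -2.094] F [-0.626  0.012  0.097] w 30.080236862502968 nose 25.0
move tool m [0.007 0.    0.04 ]
[[235.81774382 248.45671071]
 [408.65046682 212.25292394]
 [131.27887862 146.0993688 ]
 [319.63564046  32.25615873]
 [192.1454849   82.59650759]]
```

The plate corners match the home projection within about 1.5 mm. Now I descend around the knob.

```bash
python3 -m handwheel '[0.3,0.007,0,0.005,0,0,0, 0.3,0,0,0.012,0,0,0, 0.3,0,0,0,0,0,0]'|tail -1; python3 g.py 50 124 86; python3 -m handwheel '[0.3,0,0,0.012,0,0,0, 0.3,0,0,0.008,0,0,0, 0.3,0,0,0,0,0,0]'|tail -1; python3 g.py 50 124 86
python3 - <<'E'
from h import *
from cell import capture
a=capture("side")[:,:,::-1]
cv2.imwrite("pics/p5side.png",cv2.resize(a[130:230,190:330],None,fx=5.7,fy=5.7,interpolation=cv2.INTER_CUBIC))
E
```

```text
grip_width: 29.7
clock 10.8167 pos [ 456.02  -177.858  108.456] fix [ 49.829 124.321 108.456] toolx in fix [-1.    -0.019 -0.005] tooly [-0.019  1.     0.005] toolz [ 0.005  0.005 -1.   ]
j [-0.463  0.358  1.878  0.009  0.903 -2.097] F [-1.606 -0.494  0.488] w 29.741404440857302 nose 25.0
move tool m [-0.    -0.     0.022]
grip_width: 29.7
clock 11.0667 pos [ 455.174 -180.474   88.562] fix [ 48.884 121.739  88.562] toolx in fix [-1.    -0.012 -0.006] tooly [-0.012  1.     0.004] toolz [ 0.006  0.004 -1.   ]
j [-0.468  0.387  1.9    0.009  0.851 -2.095] F [-0.576 -0.042 -0.6  ] w 29.749225573122782 nose 25.0
move tool m [-0.001  0.002  0.003]
```

View pics/p5side.png

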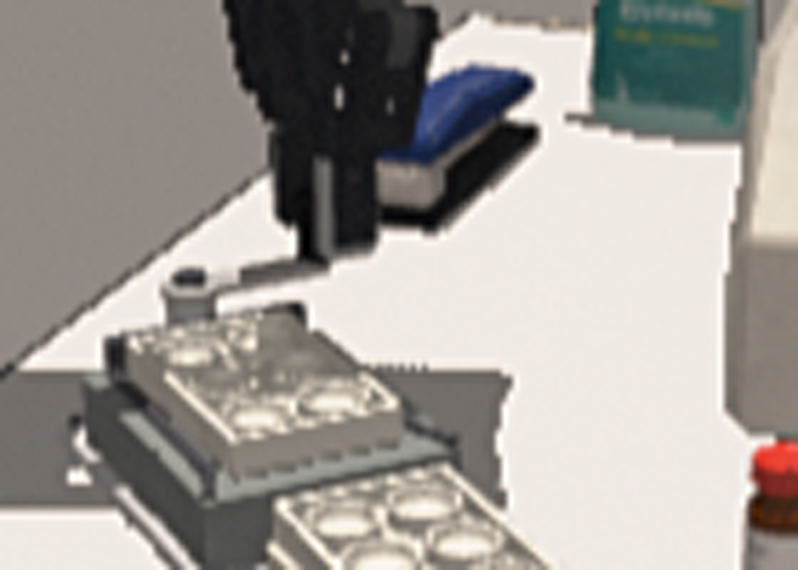

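The near finger is in front of the knob and the stem shows between the fingers, so the knob is bracketed. Now I swing it with constant tool-frame rows.

```bash
python3 -m handwheel '[0.3,0,-0.005,0.001,0,0,0.1, 0.3,0.0003,-0.005,0,0,0,0.1, 0.3,0.0003,-0.005,0,0,0,0.1, 0.3,0.0003,-0.005,0,0,0,0.1]'|tail -1
cat > k.py <<'E'
from h import *
from cell import manip
from scipy.spatial.transform import Rotation as R
s=manip.state();F=R.from_euler("z",2.2,degrees=True).as_matrix()
p=F.T@(s["ee_pos"]-np.array([411,-304,0.]));M=F.T@R.from_rotvec(s["ee_rot"]).as_matrix()
r=p[:2]-[0,122]; th=np.arctan2(r[0],-r[1]); y=M[:2,1]
np.set_printoptions(precision=2,suppress=True)
print("t",s["clock"],"fix",p,"radius",np.hypot(*r),"theta",th,"tool theta",np.arctan2(y[1],y[0]),"z",M[:,2],"F",F.T@s["contact_force"],"j6",s["joints"][5])
E
python3 k.py
```

```text
grip_width: 30.1
t 11.45 fix [ 44.34 101.2   89.3 ] radius 48.973604780687786 theta 1.1322522459279927 tool theta 1.1622403564450103 z [ 0.01  0.01 -1.  ] F [-0.62  0.81 -1.36] j6 -1.7187445989179861
```

```bash
python3 -m handwheel '[0.3,0.0003,-0.005,0.001,0,0,0.1, 0.3,0.0003,-0.005,0,0,0,0.1, 0.3,0.0003,-0.005,0,0,0,0.1, 0.3,0.0003,-0.005,0,0,0,0.1]'|tail -1; python3 k.py
```

```text
grip_width: 29.9
t 11.7833 fix [32.39 83.23 90.37] radius 50.51776593464161 theta 0.6959886762545797 tool theta 0.7355803845961343 z [ 0.01  0.01 -1.  ] F [ 0.92  1.47 -0.17] j6 -1.3396233809432705
```

```bash
python3 -m handwheel '[0.3,0.0003,-0.005,0.003,0,0,0.1, 0.3,0.0003,-0.005,0.001,0,0,0.1, 0.3,0.0003,-0.005,0,0,0,0.1, 0.3,0.0003,-0.005,0,0,0,0.1]'|tail -1; python3 k.py
```

```text
grip_width: 29.8
t 12.1167 fix [15.97 70.65 88.98] radius 53.779198914972746 theta 0.30143217848012444 tool theta 0.3084917141412692 z [ 0.01  0.01 -1.  ] F [1.82 0.47 0.67] j6 -0.9574360195820099
```

```bash
python3 -m handwheel '[0.3,0.002,-0.005,0.002,0,0,0.1, 0.3,0.002,-0.005,0.001,0,0,0.1, 0.3,0.001,-0.004,0,0,0,0.08]'|tail -1; python3 k.py;python3 -m handwheel '[0.3,0,-0.002,0,0,0,0.03, 0.3,0,-0.002,0,0,0,0.02]'|tail -1; python3 k.py
```

```text
grip_width: 29.7
t 12.3667 fix [ 3.41 68.87 88.56] radius 53.24311760958537 theta 0.06399904727877863 tool theta 0.008058666442324641 z [ 0.02  0.   -1.  ] F [ 0.83  0.05 -0.45] j6 -0.6782766485285965
grip_width: 30.0
t 12.5333 fix [-0.28 67.4  90.01] radius 54.604745111543565 theta -0.00510256251273843 tool theta -0.05057157036435506 z [ 0.02  0.   -1.  ] F [ 1.37 -0.2  -0.56] j6 -0.6280416998318439
```

```bash
python3 -m handwheel '[0.3,0.004,-0.001,0.002,0.015,0,0, 0.3,0,-0.002,0,0,0,0]'|tail -1; python3 k.py;python3 -m handwheel '[0.3,0,-0.002,0,0,0,0, 0.3,0,-0.002,0,0,0,0]'|tail -1; python3 k.py;python3 -m handwheel '[0.3,0,-0.002,0,0,0,0]'|tail -1; python3 k.py
```

```text
grip_width: 30.1
t 12.7 fix [-2.13 69.86 89.26] radius 52.17852563897449 theta -0.040761896466810395 tool theta -0.05307564353883965 z [ 0.01 -0.   -1.  ] F [ 1.02 -0.09 -0.48] j6 -0.6081020898262889
grip_width: 29.7
t 12.8667 fix [-5.2  69.31 89.69] radius 52.94572888631904 theta -0.09836295464574607 tool theta -0.051324922663426364 z [ 0.01 -0.   -1.  ] F [ 2.73 -0.43 -2.18] j6 -0.6144112831458536
grip_width: 30.0
t 12.95 fix [-6.91 69.08 89.79] radius 53.36944364823928 theta -0.12986177684953606 tool theta -0.05067833634248111 z [ 0.01 -0.   -1.  ] F [ 1.82 -0.65 -0.22] j6 -0.6175378880734509
```

```bash
python3 -m handwheel '[0.3,0,-0.001,0,0,0,0, 0.3,0,-0.001,0,0,0,0]'|tail -1; python3 k.py;python3 -m handwheel '[0.3,0,-0.0015,0,0,0,0, 0.3,0,-0.0015,0,0,0,0]'|tail -1; python3 k.py
```

```text
grip_width: 29.7
t 13.1167 fix [-8.94 68.83 89.88] radius 53.92002832458784 theta -0.16659744915832211 tool theta -0.05010929975782436 z [ 0.01 -0.   -1.  ] F [ 0.92 -1.08  0.02] j6 -0.6208893608134584
grip_width: 30.2
t 13.2833 fix [-9.54 68.67 90.05] radius 54.176673677017035 theta -0.17710676842167963 tool theta -0.05180849767754956 z [ 0.02 -0.01 -1.  ] F [ 7.2   0.97 -4.62] j6 -0.6254074731420352
```

```bash
python3 -m handwheel '[0.3,0,-0.003,0,0,0,0, 0.3,0,-0.003,0,0,0,0, 0.3,0,-0.003,0,0,0,0]'|tail -1; python3 k.py; python3 -m handwheel '[0.3,0,0.005,0,0,0,0, 0.3,0,0.002,0,0,0,0, 0.3,0,0,0,0,0,0]'|tail -1; python3 k.py
```

```text
grip_width: 29.7
t 13.5333 fix [-10.02  68.52  90.22] radius 54.410253689552555 theta -0.18518658947127717 tool theta -0.05699655939056198 z [ 0.04 -0.01 -1.  ] F [12.02  3.44 -7.04] j6 -0.6386119693277158
grip_width: 29.7
t 13.7833 fix [-3.71 69.44 89.96] radius 52.688608715457455 theta -0.07054812145992564 tool theta -0.0565278232331883 z [ 0.03 -0.   -1.  ] F [ 0.08  0.65 -0.16] j6 -0.6290994287159745
```

Firm stop, at 12 N with only 0.5 mm of travel. I'll centre, lift straight off, and look from the side and top.

```bash
python3 -m handwheel '[0.3,0,0,-0.008,0.03,0,0, 0.3,0,0,-0.012,0,0,0]'|tail -1; python3 k.py; python3 -m handwheel '[0.3,0,0,-0.03,0,0,0, 0.3,0,0,-0.03,0,0,0, 0.3,0,0,-0.03,0,0,0, 0.3,-0.03,0,-0.03,0,0,0, 0.3,-0.04,0,-0.02,0,0,0, 0.3,-0.04,0,0,0,0,0, 0.3,-0.04,0,0,0,0,0, 0.3,-0.04,0,0,0,0,0, 0.3,-0.04,0,0,0,0,0, 0.3,0,0,0,0,0,0]'
python3 - <<'E'
from h import *
from cell import capture
a=capture("side")[:,:,::-1][160:265,190:330]
b=capture("top")[:,:,::-1][185:285,200:340]
cv2.imwrite("pics/p6top.png",cv2.resize(b,None,fx=5.7,fy=5.7,interpolation=cv2.INTER_CUBIC))
cv2.imwrite("pics/p6side.png",cv2.resize(a,None,fx=5.7,fy=5.7,interpolation=cv2.INTER_CUBIC))
E
```

```text
grip_width: 29.5
t 13.95 fix [ -7.5   71.42 108.12] radius 51.13112105919206 theta -0.14711434662643152 tool theta -0.056417418532882756 z [-0.  0. -1.] F [ 0.25  0.14 -0.05] j6 -0.5985159588467164
clock: 14.78
ee_pos: [388.2, -466.1, 252.5]
ee_rot: [-2.217, -2.196, 0.018]
contact_force: [1.3, 0.3, 0.7]
grip_width: 29.8
```

View pics/p6side.png

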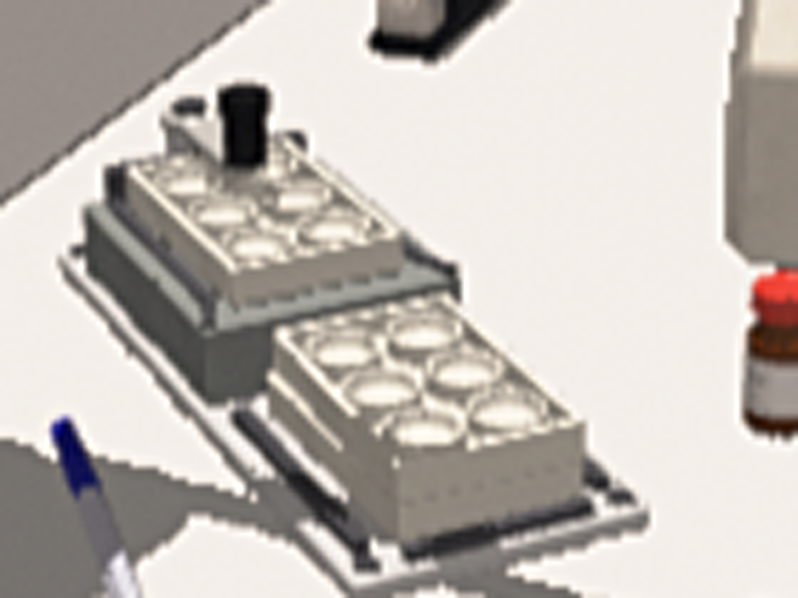

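View pics/p6top.png

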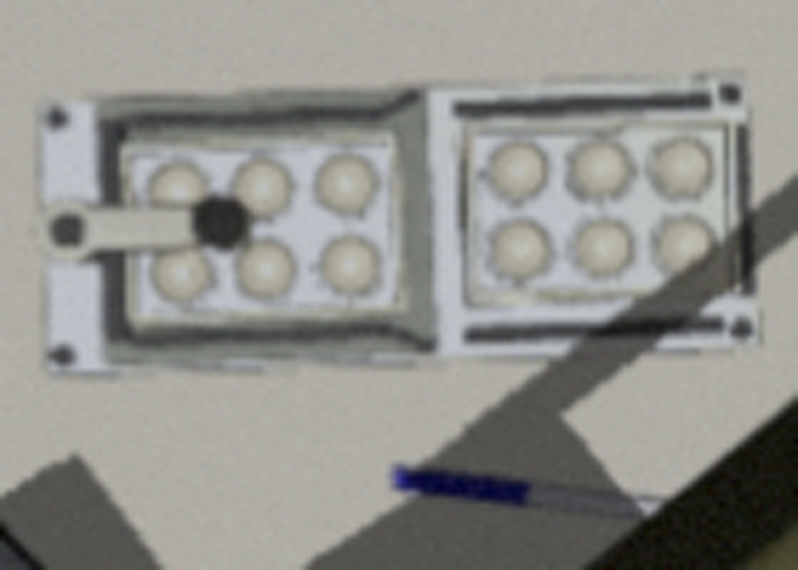

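Plate home, keeper closed over it, stack, pen and vial in place. One numeric check before handing in.

Run:
```python
from h import *
F=cv2.Rodrigues(np.array([0,0,.0384]))[0];O=np.array([411,-304,0.])
f=lambda c,z:(unproj(crop(c),z)-O)@F
k=f([(221,222)],81.5)[0];h=f([(68,231)],58)[0];d=k-h
print("knob",k,"hinge",h,"theta",np.arctan2(d[0],-d[1]))
w=f([(179,186),(263,184),(346,183),(181,273),(265,268),(350,264)],48.5);x=w[0]-w[2]+w[3]-w[5]
print("plate-home",w.mean(0)-[0,58,48.5],"yaw",np.arctan2(-x[0],x[1]))
print("mid centre",f([(519,170),(602,167),(681,166),(520,249),(603,248),(685,244)],36).mean(0))
from cell import manip;print(manip.state()["clock"],manip.state()["joint_vel"].round(3))
```

```text
knob [-0.69449867 71.47864337 81.5       ] hinge [ -0.65843485 122.12009674  58.        ] theta -0.0007121402238768976
plate-home [-0.96060684  0.05605119  0.        ] yaw -0.0010104781769548878
mid centre [  1.71688456 -55.67559618  36.        ]
14.8833 [ 0.034 -0.028  0.05   0.016  0.009  0.006]
```

```bash
python3 -m handwheel '[0.3,0,0,0,0,0,0, 0.3,0,0,0,0,0,0, 0.3,0,0,0,0,0,0]'; python3 -c "
from cell import ticket;print(ticket.close_job())"
```

```text
clock: 15.13
ee_pos: [386.1, -455.2, 250.5]
ee_rot: [-2.205, -2.189, 0.009]
contact_force: [-1.2, -0.7, -0.3]
grip_width: 30.0
the job is handed in; nothing more can be done
None
```

I pushed the top plate along the slide with two half-open fingertips on its rear end until it stalled at the end stop (about 8 N). I then bracketed the knob loosely and swung the keeper to its closed stop (about 12 N). After that I lifted clear and handed in at 15.1 s; no verdict came back.

Last checks, from the final pictures and good to about 2 mm:

| Item | Reading | Limit |
|---|---|---|
| Plate across the slide | about -1.0 mm from home | ±7 mm |
| Plate along the slide | about 0.1 mm from home | -5 to +4 mm |
| Plate out of square | about 0.001 rad | 0.12 rad |
| Keeper angle | about 0.00 rad | 0.1 rad |
| Middle plate | centre about 1.7 mm across and 0.7 mm along from the bay centre | 8 mm from its start |

- **Middle plate:** it had been covered at the start, so I had no starting position to compare it with. It shows no visible shift against the lowest plate between the pictures.
- **Pen and vial:** both look unmoved; I judged this by eye only.
- **Keeper stop:** the tool stopped about 3.5 mm past where I expected the keeper stop. The pictures showed the keeper closed, so I put this down to finger clearance and calibration.

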